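# Nest two bracket plates and slide the clamping jaw home

## Robot

A 7-joint arm with a two-finger parallel gripper is mounted at the origin on the work surface. World frame = base frame: x ahead of the robot, y to its left, z up, the work surface at z = 0. Lengths are in mm, angles in rad, forces in N, time in s.
With the tool pointing down it reaches from about 400 to 925 mm from the base axis. Payload 4.1 kg.
Tool frame: the origin (TCP) lies at the centre of the arm's flange, where the gripper is bolted on; the fingertips stand 173 mm ahead of it and the grasp point (between the pads) lies 155 mm ahead of it; z points along the fingers, y is the line along which they close (so a half turn about z gives the same grasp; the last joint's range is limited). The gripper opens to 85 mm and grips with 20 to 120 N. Pads are 22 mm wide; open, the fingers measure 114 mm over their backs; the gripper's body (76 mm by 85 mm) begins 54 mm behind the grasp point. The pads swing forward as they close: fully open they stand 13 mm farther back than shut.
Start: joints at [-1.359, 0.398, 0.045, 1.537, -0.019, 1.207, -0.051], TCP at [198.755, 618.881, 404.747] pointing down, gripper open.
Joint ranges: [-2.82, 2.82], [-0.49, 2.23], [-1.37, 1.46], [0, 2.46], [-1.36, 4.5], [0.23, 2], [-2.94, 2.94]. Speed limits (rad/s): [2.57, 2.57, 3.14, 3.14, 3.14, 3.14, 3.14].

## Interface

Orientations are given as [roll, pitch, yaw] about the fixed x, y, z axes, in that order (R = Rz(yaw) Ry(pitch) Rx(roll)).
In Python, from bench import robot, eyes gives the robot as it stands.
- The arm moves only by the tool arm_command, never from a script. Its argument "motion" is a list of rows, each an object with "xyz": the shift along the world's x, y, z in m, a list of three; "yaw": the turn about the world's z in rad. A call has 1 to 20 rows; each row shifts and turns the commanded pose from where the row before left it; what a row does not reach is not made up. A row lasts 1/10 s, in which the tool goes at most 50 mm and 8.59 degrees, less where a joint would pass 70% of its speed; a pose out of reach is approached as far as the arm can. A call with a gripper value outside its range is refused whole. "grip" is the opening in per cent of the stroke, from 0 (shut) to 100 (fully open), set as the call begins (left out, the last holds). The fingers move at their own pace and stop on an object; the grip force is fixed at half the most. Time passes only in rows, so rows that do not move let the fingers close. It gives the time, the measured TCP pose, the force, the opening and the grip force at its end, in the units of the state.
- robot.read_state(): the state, without advancing time (a new reading comes with each control period).
- eyes.snapshot(name): name is "side" or "top"; returns the picture (420x560x3 uint8, blue, green, red); there is no depth.
- eyes.camera_info(name): a dict with "mtx" (3x3 intrinsics, pixels), "dist_coeffs" ([k1, k2, p1, p2, k3] as OpenCV has them; the pictures are not rectified), "position" and "orientation" of the camera in the world. Camera axes: x right, y down, z forward; pixel columns grow to the right and rows downward; lengths in mm; the calibration is good to about 2 mm. A picture is of the moment at which its call begins. camera_info takes no time and is no camera call.
- robot.sign_off(): hands the job in; it is judged then, once.
The state is a dict: "time": time; "joint_pos": joint angles; "joint_vel": joint speeds; "joint_torque": joint torques, N m; "tool_pos": TCP position; "ee_rot": TCP orientation; "contact_force": force on the tool from outside, world axes, zero at the start; "torque": the same for the moment, N m; "width": opening from 0.0 (shut) to 1.0 (fully open); "finger_force": force on a finger pad.
Only numpy, scipy, OpenCV 4.12 (cv2) and the standard library are available. Lean on these libraries where they do the work, as an engineer would, in place of code of your own. Each camera call takes 0.05 s, during which the arm holds its last target. There are 200 camera calls.

## Task

Slide the fixture's jaw by its red grip right back to its open stop, then lay both L-shaped plates, green and yellow, flat in the pocket, nested into one rectangle with their lugs up, and slide the jaw fully home to its closed stop so that they are held. Let go of everything and leave the tools and other things on the bench where they are.

Things in the scene. Friction and masses are not known exactly. Their poses are not given: they have to be found in the camera images.
- fixture: Grey fixture fixed to the table, base 220 (x) x 210 (y) x 12 mm, origin centre of underside, z up. Pocket floor at z 12 mm, open above; inner faces of end cheeks at x -96 and +96 mm, of the fixed fence at y -87 mm (tops z 26 mm); the sliding jaw is the fourth side. A post 14 mm thick stands on each fence end (x -102 and +102, y -96 mm) to z 76 mm.
- jaw (a joint): Jaw travel along the fixture's y (m): 0 = closed stop, clamping face at y +7 mm (pocket 192 x 94 mm); 0.060 = open stop, face at y +67 mm. Stays where left; takes about 3 N to move, a little more when fast. It shoves plates lying on the pocket floor ahead of it. Bar 188 (x) x 24 mm (y), its clamping face towards the fence, top z 35 mm.
- jaw_grip (a point): Centre of the top of the jaw's red grip: an upright fin 70 mm wide along the fixture's x and 14 mm thick along its y, from the bar (z 35 mm) up to z 86 mm above the table, at fixture x 0, y = 19 mm + jaw travel. It can be pushed from either side.
- green_plate: Green L-plate, 220 g, 8 mm thick, origin under its centre of mass on the underside. From above (x right, y up): leg x -56..79, y -34..11 mm; foot on the leg's left end, x -56..-11, y 11..56 mm. Grip lug at the origin: 40 (x) x 12 mm (y), top 43 mm above the underside. Same shape as the yellow plate: with a half turn between them they nest to 180 x 90 mm, origins 67.5 mm apart along x, 22.5 along y.
- yellow_plate: Yellow L-plate, 220 g, 8 mm thick, origin under its centre of mass on the underside. From above (x right, y up): leg x -56..79, y -34..11 mm; foot on the leg's left end, x -56..-11, y 11..56 mm. Grip lug at the origin: 40 (x) x 12 mm (y), top 43 mm above the underside. Same shape as the green plate: with a half turn between them they nest to 180 x 90 mm, origins 67.5 mm apart along x, 22.5 along y.
- fastener_block: Bystander: aluminium block 70 x 90 x 20 mm with brass temporary fasteners standing in it (60 mm high overall). Origin: centre of its underside.
- power_drill: Bystander: yellow and black hand drill lying on its side, about 155 x 175 x 52 mm. Origin: middle of its footprint, on the table.
- bit_case: Bystander: open red drill-bit case, 110 x 160 mm, lid standing to 110 mm. Origin: centre of its underside.
- drink_bottle: Bystander: black drinking bottle, 68 mm diameter, 170 mm high. Origin: centre of its underside.
- rivet_jar: Bystander: jar with blue cap, 68 mm diameter, 90 mm high. Origin: centre of its underside.
- pliers: Bystander: steel pliers lying flat, about 175 x 45 x 16 mm, long axis x. Origin: middle, on the table.
- screwdriver: Bystander: screwdriver lying flat, 180 mm long along its x. Origin: middle, on the table.
Not all that is in view belongs to the job. Of the things like the green_plate, leave any that is pink; of the rest the smaller one is meant. Several things look just like the yellow_plate: the one meant starts nearest to the robot's base.

How it is judged:
By the outcome, as a careful person would: the job done as asked, in the order asked, and still so for the second after the job is handed in, with the robot touching nothing.
It also fails if it takes over 72 s, if anything falls off the work surface, if the arm or the gripper's body presses on something with over 40 N, if the wrist force passes 120 N, or if a joint passes its speed limit or range.

## Working session

There is one attempt and no reset: what is moved stays moved. The work goes in short steps, Python scripts to look and compute and a tool call to move; the robot and the scene stay as the last step left them, time stands still between calls to the robot, and variables do not carry over. Pictures are saved under pics/ and viewed, at most 10 in all, crops included, and the job is handed in when it is done.

Besides the shell and the picture viewer there is one more tool, called after ">>>" as name(argument=value, ...), one argument or row to a line, values as JSON. arm_command: Moves the arm, as the interface text tells. Its arguments: {"type":"object","properties":{"motion":{"type":"array","items":{"type":"object","properties":{"xyz":{"type":"array","items":{"type":"number"}},"yaw":{"type":"number"}}}},"grip":{"type":"number"}},"required":["motion"]}

```bash
mkdir -p pics
python3 - <<'E'
from bench import robot, eyes
import cv2
for n in("top","side"):
    i=eyes.snapshot(n); cv2.imwrite(f"pics/{n}0.png",i); print(n,eyes.camera_info(n))
print(robot.read_state())
E
```

```text
top {'mtx': array([[522.23426043,   0.        , 272.03368813],
       [  0.        , 522.23426043, 210.58895194],
       [  0.        ,   0.        ,   1.        ]]), 'dist_coeffs': array([-0.03864219,  0.        ,  0.        ,  0.        ,  0.        ]), 'position': array([ 345.00932639,   17.50714626, 1538.45382428]), 'orientation': array([-3.03545724, -0.01749803, -1.5611565 ])}
side {'mtx': array([[478.95330457,   0.        , 287.71962925],
       [  0.        , 478.95330457, 207.92541933],
       [  0.        ,   0.        ,   1.        ]]), 'dist_coeffs': array([-0.13634474,  0.        ,  0.        ,  0.        ,  0.        ]), 'position': array([-150.10555599, -627.93192105, 1105.05980138]), 'orientation': array([-2.4226233 , -0.00378856, -0.79598448])}
{'time': 0.1, 'joint_pos': array([-1.35898621,  0.39911239,  0.04504351,  1.53775277, -0.01869566,
        1.2069242 , -0.0506882 ]), 'joint_vel': array([-6.19826623e-04, -1.24833278e-03, -1.46498250e-03, -4.31290519e-03,
        6.56508509e-05, -1.47877206e-03,  2.90836656e-04]), 'joint_torque': array([ 3.02158202e-03, -4.76262295e+01,  1.36985980e+00, -2.54950190e+01,
        1.19453689e-02,  5.18344226e-03, -2.31290613e-07]), 'tool_pos': array([198.66786627, 618.61189822, 403.7714344 ]), 'ee_rot': array([-3.13982208e+00,  1.29178868e-04,  2.83090143e+00]), 'contact_force': array([-0.0940724 ,  0.616954  , -0.60019643]), 'torque': array([-0.01440904,  0.08552119,  0.03465518]), 'finger_force': 0.0, 'width': 0.9986092262871901}
```

View pics/top0.png

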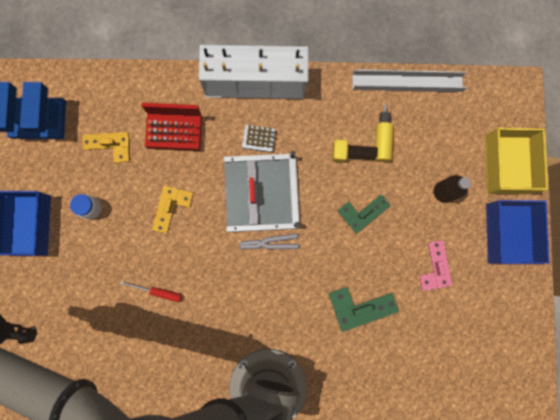

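View pics/side0.png

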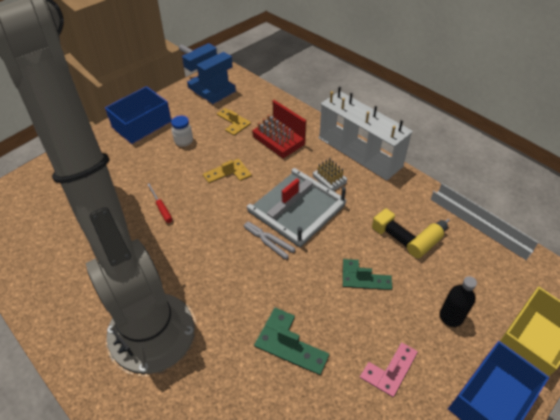

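Top view:
- **Green candidates:** the small plate (365,213), the large plate (363,308) and the pink one (437,267, to be left alone). I choose the small one.
- **Yellow candidates:** (172,208) and (106,146). I choose (172,208), which is nearer the base at (270,385).
- **Fixture:** around (262,193), with the fence and its posts on the right. The jaw is at x≈253 and the red grip at (253,190).

Next is a close crop to check these choices.

```bash
cat > h.py <<'E'
import numpy as np, cv2
from scipy.spatial.transform import Rotation as R
from bench import robot, eyes
def ray(n,px):
    c=eyes.camera_info(n)
    u=cv2.undistortPoints(np.array(px,float).reshape(-1,1,2),c["mtx"],c["dist_coeffs"]).reshape(-1,2)
    d=np.c_[u,np.ones(len(u))]@R.from_euler('xyz',c["orientation"]).as_matrix().T
    return c["position"],d
def toplane(n,px,z):
    p,d=ray(n,px); return p+d*((np.broadcast_to(z,len(d))-p[2])/d[:,2])[:,None]
def proj(n,P):
    c=eyes.camera_info(n); M=R.from_euler('xyz',c["orientation"]).as_matrix().T
    return cv2.projectPoints(np.array(P,float).reshape(-1,1,3),cv2.Rodrigues(M)[0],-M@c["position"],c["mtx"],c["dist_coeffs"])[0].reshape(-1,2)
L=np.array([[-56,-34],[79,-34],[79,11],[-11,11],[-11,56],[-56,56]],float)
def outline(pts,x,y,a,z):
    c,s=np.cos(a),np.sin(a); q=pts@np.array([[c,s],[-s,c]])+[x,y]; return np.c_[q,np.full(len(q),z)]
def crop(name,n,r0,r1,c0,c1,s,img=None):
    i=eyes.snapshot(n) if img is None else img
    cv2.imwrite(f"pics/{name}.png",cv2.resize(i[r0:r1,c0:c1],None,fx=s,fy=s,interpolation=cv2.INTER_CUBIC))
E
python3 - <<'E'
from h import *
i=cv2.imread("pics/top0.png")
a=cv2.resize(i[148:238,218:308],None,fx=5,fy=5,interpolation=cv2.INTER_CUBIC)
b=cv2.resize(i[180:236,148:198],None,fx=5,fy=5,interpolation=cv2.INTER_CUBIC)
g=cv2.resize(i[190:236,334:394],None,fx=5,fy=5,interpolation=cv2.INTER_CUBIC)
o=np.zeros((530,760,3),np.uint8); o[:450,:450]=a; o[:280,455:705]=b; o[290:520,455:755]=g
cv2.imwrite("pics/c1.png",o)
E
```

```text
(no output)
```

View pics/c1.png

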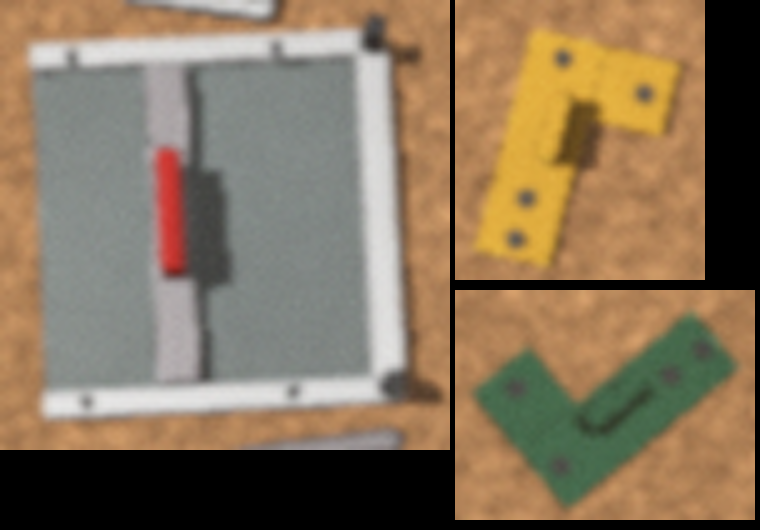

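```bash
cat > fit.py <<'E'
from h import *
from scipy.optimize import least_squares
def fit(n,px,pts,z,x0):
    f=lambda v:(proj(n,outline(pts,v[0],v[1],v[2],z))-px).ravel()
    r=least_squares(f,x0,x_scale=[100,100,1]); return r.x,np.sqrt((r.fun**2).mean())
E
python3 - <<'E'
from fit import *
o=lambda p,sx,sy,ox,oy:(np.array(p,float)-[sx,sy]+.5)/5-.5+[ox,oy]
y=o([[537,28],[475,250],[552,265],[590,118],[665,137],[680,65]],455,0,148,180)
g=o([[568,507],[737,365],[690,313],[577,405],[530,348],[475,393]],455,290,334,190)
F=o([[30,45],[43,417],[405,398],[385,30],[356,52],[372,375]],0,0,218,148)
FP=np.array([[110,105],[-110,105],[-110,-105],[110,-105],[96,-87],[-96,-87]],float)
for nm,px,pts,z in(("y",y,L,8),("g",g,L,8),("f",F,FP,26)):
    c=toplane("top",[px.mean(0)],z)[0]
    print(nm,min((fit("top",px,pts,z,[c[0],c[1],a]) for a in(0,1.5,3,-1.5)),key=lambda t:t[1]))
print("grip top corners z86",toplane("top",o([[157,150],[180,148],[163,275],[186,272]],0,0,218,148),86))
print("bar edges",toplane("top",o([[147,65],[185,65],[158,380],[198,378]],0,0,218,148),35))
print(toplane("top",[[262,138],[270,241],[90,207]],[20,10,80]))
E
```

```text
y (array([518.1449798 , 292.94034638,   2.91328194]), np.float64(0.29061534992080584))
g (array([ 504.35514504, -277.69787374,   -0.87354125]), np.float64(0.5386895924927606))
f (array([5.61623895e+02, 2.61078784e+01, 5.85347959e-02]), np.float64(0.22066528940754848))
grip top corners z86 [[592.64161685  59.32369557  86.        ]
 [593.94299311  46.39671312  86.        ]
 [521.80121823  54.94163142  86.        ]
 [523.6449062   42.08854786  86.        ]]
bar edges [[651.61106353  67.37137936  35.        ]
 [651.89786875  45.15606864  35.        ]
 [466.93247257  58.28283847  35.        ]
 [468.34764594  35.21678844  35.        ]]
[[723.49017786  24.38531958  20.        ]
 [418.57487117  -2.58121043  10.        ]
 [504.90135665 504.61325016  80.        ]]
```

>>> arm_command(
  grip=60,
  motion=[
    {"xyz":[0.018,-0.0284,-0.004],"yaw":0.0185},
    {"xyz":[0.018,-0.0284,-0.004],"yaw":0.0185},
    {"xyz":[0.018,-0.0284,-0.004],"yaw":0.0185},
    {"xyz":[0.018,-0.0284,-0.004],"yaw":0.0185},
    {"xyz":[0.018,-0.0284,-0.004],"yaw":0.0185},
    {"xyz":[0.018,-0.0284,-0.004],"yaw":0.0185},
    {"xyz":[0.018,-0.0284,-0.004],"yaw":0.0185},
    {"xyz":[0.018,-0.0284,-0.004],"yaw":0.0185},
    {"xyz":[0.018,-0.0284,-0.004],"yaw":0.0185},
    {"xyz":[0.018,-0.0284,-0.004],"yaw":0.0185},
    {"xyz":[0.018,-0.0284,-0.004],"yaw":0.0185},
    {"xyz":[0.018,-0.0284,-0.004],"yaw":0.0185},
    {"xyz":[0.018,-0.0284,-0.004],"yaw":0.0185},
    {"xyz":[0.018,-0.0284,-0.004],"yaw":0.0185},
    {"xyz":[0.018,-0.0284,-0.004],"yaw":0.0185},
    {"xyz":[0.018,-0.0284,-0.004],"yaw":0.0185},
    {"xyz":[0.018,-0.0284,-0.004],"yaw":0.0185},
    {"xyz":[0.018,-0.0284,-0.004],"yaw":0.0185},
    {"xyz":[0.018,-0.0284,-0.004],"yaw":0.0185},
    {"xyz":[0.018,-0.0284,-0.004],"yaw":0.0185},
  ],
)

```text
time: 2.1
tool_pos: [559.1, 49.7, 324.2]
ee_rot: [3.141, -0.001, -3.081]
contact_force: [-0.2, -0.2, 0.4]
width: 0.6
finger_force: 0.0
```

>>> arm_command(
  motion=[
    {"xyz":[-0.001,0.001,-0.025],"yaw":0},
    {"xyz":[0,0,-0.025],"yaw":0},
    {"xyz":[0,0,-0.025],"yaw":0},
    {"xyz":[0,0,-0.025],"yaw":0},
    {"xyz":[0,0,0],"yaw":0},
  ],
)

```text
time: 2.6
tool_pos: [555.7, 51.8, 221.3]
ee_rot: [-3.141, -0.008, -3.082]
contact_force: [-0.9, -0.6, 0.6]
width: 0.601
finger_force: 0.0
```

>>> arm_command(
  grip=5,
  motion=[
    {"xyz":[0,0,0],"yaw":0},
    {"xyz":[0,0,0],"yaw":0},
    {"xyz":[0,0,0],"yaw":0},
    {"xyz":[0,0,0],"yaw":0},
    {"xyz":[0,0,0],"yaw":0},
  ],
)

```text
time: 3.1
tool_pos: [558.5, 51.8, 226.4]
ee_rot: [3.141, 0.003, -3.083]
contact_force: [-1.6, -0.3, 5.1]
width: 0.158
finger_force: 60.2
```

>>> arm_command(
  motion=[
    {"xyz":[-0.0005,0.008,0],"yaw":0},
    {"xyz":[-0.0005,0.008,0],"yaw":0},
    {"xyz":[-0.0005,0.008,0],"yaw":0},
    {"xyz":[-0.0005,0.008,0],"yaw":0},
    {"xyz":[-0.0005,0.008,0],"yaw":0},
    {"xyz":[-0.0005,0.006,0],"yaw":0},
    {"xyz":[0,0.003,0],"yaw":0},
    {"xyz":[0,0.002,0],"yaw":0},
    {"xyz":[0,0,0],"yaw":0},
  ],
)

```text
time: 4.0
tool_pos: [555.6, 102.2, 226.4]
ee_rot: [-3.141, 0.003, -3.083]
contact_force: [-1.3, -2.0, 5.9]
width: 0.152
finger_force: 60.4
```

>>> arm_command(
  motion=[
    {"xyz":[0,0.002,0],"yaw":0},
    {"xyz":[0,0.001,0],"yaw":0},
    {"xyz":[0,0.001,0],"yaw":0},
    {"xyz":[0,0.001,0],"yaw":0},
    {"xyz":[0,0,0],"yaw":0},
  ],
)

```text
time: 4.5
tool_pos: [555.6, 104.8, 226.4]
ee_rot: [-3.138, 0.002, -3.084]
contact_force: [-1.1, -6.0, 6.7]
width: 0.153
finger_force: 60.5
```

>>> arm_command(
  motion=[
    {"xyz":[0,0.002,0],"yaw":0},
    {"xyz":[0,0.002,0],"yaw":0},
    {"xyz":[0,0,0],"yaw":0},
    {"xyz":[0,0,0],"yaw":0},
  ],
)

```text
time: 4.9
tool_pos: [555.6, 105.5, 226.4]
ee_rot: [-3.134, 0.001, -3.087]
contact_force: [-1.7, -14.6, 8.0]
width: 0.159
finger_force: 60.5
```

>>> arm_command(
  grip=50,
  motion=[
    {"xyz":[0,0,0],"yaw":0},
    {"xyz":[0,0,0],"yaw":0},
    {"xyz":[0,0,0],"yaw":0},
    {"xyz":[0,-0.003,0.03],"yaw":0},
    {"xyz":[0,-0.004,0.03],"yaw":0},
    {"xyz":[-0.004,-0.031,0],"yaw":-0.0776},
    {"xyz":[-0.004,-0.032,0],"yaw":-0.0776},
    {"xyz":[-0.004,-0.032,0],"yaw":-0.0776},
    {"xyz":[-0.004,-0.032,0],"yaw":-0.0776},
    {"xyz":[-0.004,-0.032,0],"yaw":-0.0776},
    {"xyz":[-0.004,-0.032,0],"yaw":-0.0776},
    {"xyz":[-0.004,-0.032,0],"yaw":-0.0776},
    {"xyz":[-0.004,-0.032,0],"yaw":-0.0776},
    {"xyz":[-0.005,-0.032,0],"yaw":-0.0776},
    {"xyz":[-0.005,-0.032,0],"yaw":-0.0776},
    {"xyz":[-0.005,-0.032,0],"yaw":-0.0776},
    {"xyz":[-0.005,-0.032,0],"yaw":-0.0776},
    {"xyz":[0,0,0],"yaw":0},
  ],
)

```text
time: 6.7
tool_pos: [500.3, -283.2, 284.8]
ee_rot: [-3.138, 0.003, 2.261]
contact_force: [0.2, 1.2, 0.1]
width: 0.502
finger_force: 0.0
```

Run:
```python
from h import *
i=eyes.snapshot("top"); cv2.imwrite("pics/t1.png",i)
o=np.zeros((420,700,3),np.uint8)
o[:,:420]=cv2.resize(i[145:240,215:310],(420,420),interpolation=cv2.INTER_CUBIC)
o[:,420:]=cv2.resize(i[140:420,0:187],(280,420))
cv2.imwrite("pics/t1c.png",o)
print(robot.read_state()["tool_pos"],robot.read_state()["ee_rot"],robot.read_state()["contact_force"])
```

```text
[ 501.30076647 -280.57308913  284.41293694] [-3.14014212e+00  2.96516404e-04  2.26455145e+00] [-0.23751969  0.74674384  0.37470453]
```

View pics/t1c.png

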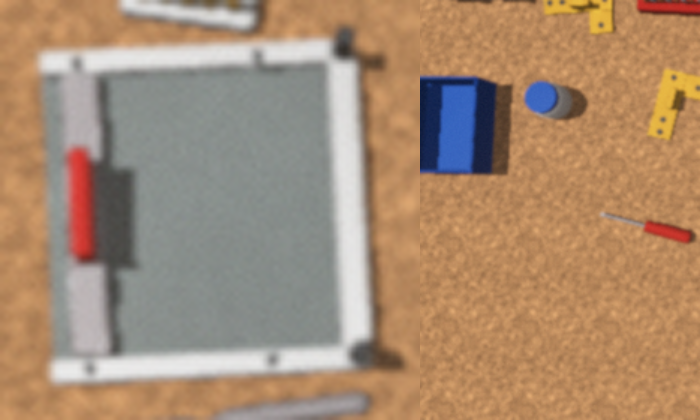

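The left crop shows the jaw at its open stop, with the grip at (80,205) in the crop. The right crop shows no nearer yellow plate where the arm used to be, so the yellow choice stands. Next I grasp the green plate.

>>> arm_command(
  motion=[
    {"xyz":[0.003,0.003,-0.025],"yaw":0.003},
    {"xyz":[0,0,-0.025],"yaw":0},
    {"xyz":[0,0,-0.025],"yaw":0},
    {"xyz":[0,0,-0.019],"yaw":0},
    {"xyz":[0,0,0],"yaw":0},
    {"xyz":[0,0,0],"yaw":0},
  ],
)

```text
time: 7.35
tool_pos: [506.0, -274.3, 190.6]
ee_rot: [3.141, -0.001, 2.274]
contact_force: [1.0, 0.2, 0.3]
width: 0.501
finger_force: 0.0
```

>>> arm_command(
  grip=5,
  motion=[
    {"xyz":[0,0,0],"yaw":0},
    {"xyz":[0,0,0],"yaw":0},
    {"xyz":[0,0,0],"yaw":0},
    {"xyz":[0,0,0],"yaw":0},
    {"xyz":[0,0,0],"yaw":0},
  ],
)

```text
time: 7.85
tool_pos: [506.2, -275.6, 192.1]
ee_rot: [3.14, 0.002, 2.273]
contact_force: [-1.2, 0.2, 6.5]
width: 0.126
finger_force: 61.7
```

>>> arm_command(
  motion=[
    {"xyz":[0,0,0.02],"yaw":0},
    {"xyz":[0,0,0.03],"yaw":0},
    {"xyz":[0,0,0.03],"yaw":0},
    {"xyz":[0,0,0.02],"yaw":0},
    {"xyz":[0.0023,0.0249,0],"yaw":0.0927},
    {"xyz":[0.0023,0.0249,0],"yaw":0.0927},
    {"xyz":[0.0023,0.0249,0],"yaw":0.0927},
    {"xyz":[0.0023,0.0249,0],"yaw":0.0927},
    {"xyz":[0.0023,0.0249,0],"yaw":0.0927},
    {"xyz":[0.0023,0.0249,0],"yaw":0.0927},
    {"xyz":[0.0023,0.0249,0],"yaw":0.0927},
    {"xyz":[0.0023,0.0249,0],"yaw":0.0927},
    {"xyz":[0.0023,0.0249,0],"yaw":0.0927},
    {"xyz":[0.0023,0.0249,0],"yaw":0.0927},
    {"xyz":[0,0,0],"yaw":0},
    {"xyz":[0,0,0],"yaw":0},
  ],
)

```text
time: 9.45
tool_pos: [528.4, -25.6, 290.5]
ee_rot: [3.142, -0.001, -3.083]
contact_force: [-0.0, -0.8, -3.5]
width: 0.128
finger_force: 60.5
```

Run:
```python
from h import *
i=eyes.snapshot("side"); crop("s1","side",140,290,200,370,4,i)
s=robot.read_state();print(s["tool_pos"],s["ee_rot"],s["width"],s["contact_force"])
```

```text
[528.34902023 -26.65740492 290.54712748] [-3.14115739e+00 -7.10734446e-04 -3.08445062e+00] 0.12923468269311306 [-0.40450319 -1.12461148 -1.9356422 ]
```

View pics/s1.png

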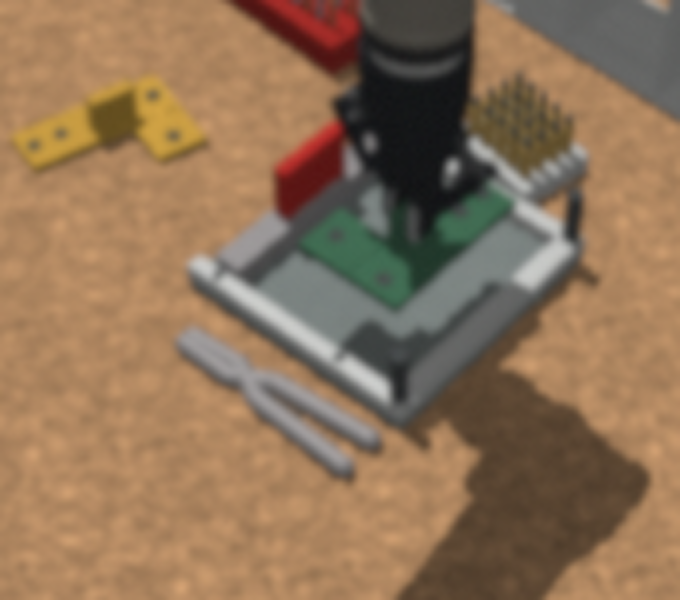

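The plate is held level with its foot toward the robot and the jaw, as wanted. Now I lower it.

>>> arm_command(
  motion=[
    {"xyz":[0.0013,0,-0.02],"yaw":0},
    {"xyz":[0,0,-0.02],"yaw":0},
    {"xyz":[0,0,-0.02],"yaw":0},
    {"xyz":[0,0,-0.015],"yaw":0},
    {"xyz":[0,0,-0.006],"yaw":0},
    {"xyz":[0,0,-0.003],"yaw":0},
    {"xyz":[0,0,0],"yaw":0},
    {"xyz":[0,0,0],"yaw":0},
  ],
)

```text
time: 10.3
tool_pos: [530.5, -26.4, 207.5]
ee_rot: [3.142, 0.002, -3.084]
contact_force: [0.5, -0.3, -2.4]
width: 0.128
finger_force: 60.4
```

>>> arm_command(
  motion=[
    {"xyz":[0,0,-0.002],"yaw":0},
    {"xyz":[0,0,-0.001],"yaw":0},
    {"xyz":[0,0,-0.001],"yaw":0},
    {"xyz":[0,0,-0.001],"yaw":0},
    {"xyz":[0,0,0],"yaw":0},
  ],
)

```text
time: 10.8
tool_pos: [530.4, -26.2, 204.1]
ee_rot: [3.14, 0.0, -3.084]
contact_force: [-6.4, 1.3, 15.5]
width: 0.125
finger_force: 63.3
```

>>> arm_command(
  grip=45,
  motion=[
    {"xyz":[0,0,0],"yaw":0},
    {"xyz":[0,0,0],"yaw":0},
    {"xyz":[0,0,0],"yaw":0},
    {"xyz":[0,0,0.02],"yaw":0},
    {"xyz":[0,0,0.03],"yaw":0},
    {"xyz":[0,0,0.035],"yaw":0},
    {"xyz":[-0.0012,0.0319,0],"yaw":-0.0286},
    {"xyz":[-0.0012,0.0319,0],"yaw":-0.0286},
    {"xyz":[-0.0012,0.0319,0],"yaw":-0.0286},
    {"xyz":[-0.0012,0.0319,0],"yaw":-0.0286},
    {"xyz":[-0.0012,0.0319,0],"yaw":-0.0286},
    {"xyz":[-0.0012,0.0319,0],"yaw":-0.0286},
    {"xyz":[-0.0012,0.0319,0],"yaw":-0.0286},
    {"xyz":[-0.0012,0.0319,0],"yaw":-0.0286},
    {"xyz":[-0.0012,0.0319,0],"yaw":-0.0286},
    {"xyz":[-0.0012,0.0319,0],"yaw":-0.0286},
    {"xyz":[0,0,0],"yaw":0},
    {"xyz":[0,0,0],"yaw":0},
  ],
)

```text
time: 12.6
tool_pos: [517.7, 293.6, 286.3]
ee_rot: [-3.141, -0.0, 2.916]
contact_force: [0.1, -1.3, -1.0]
width: 0.448
finger_force: 0.0
```

Run:
```python
from h import *
i=eyes.snapshot("top"); crop("t2","top",145,240,215,310,6,i)
s=robot.read_state();print(s["tool_pos"],s["ee_rot"],s["width"],s["contact_force"])
```

```text
[518.10924323 292.1351217  286.35808937] [-3.14029424e+00 -4.41731379e-05  2.91349930e+00] 0.4491490001350785 [ 0.55686675 -0.86205642 -0.22242481]
```

View pics/t2.png

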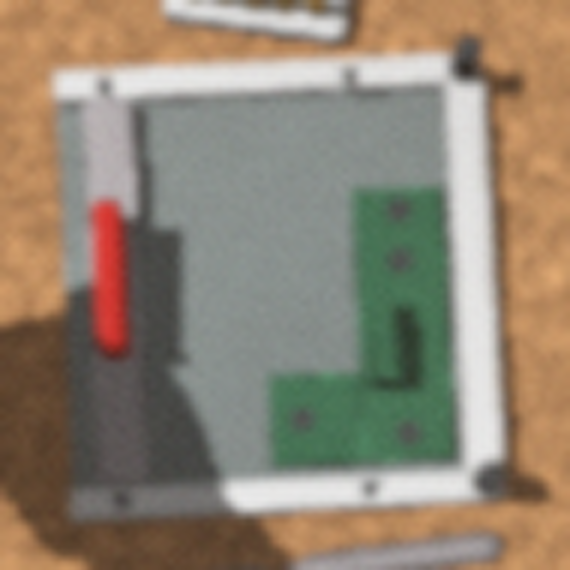

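The green plate lies flat in the pocket with its leg along the fence and its foot corner at about (458,463). I fit its pose and grasp the yellow plate.

>>> arm_command(
  motion=[
    {"xyz":[0,0.001,-0.025],"yaw":0},
    {"xyz":[0,0,-0.025],"yaw":0},
    {"xyz":[0,0,-0.025],"yaw":0},
    {"xyz":[0,0,-0.021],"yaw":0},
    {"xyz":[0,0,0],"yaw":0},
    {"xyz":[0,0,0],"yaw":0},
  ],
)

```text
time: 13.25
tool_pos: [518.6, 292.5, 191.0]
ee_rot: [-3.141, 0.0, 2.912]
contact_force: [0.5, 0.4, 0.0]
width: 0.449
finger_force: 0.0
```

>>> arm_command(
  grip=5,
  motion=[
    {"xyz":[0,0,0],"yaw":0},
    {"xyz":[0,0,0],"yaw":0},
    {"xyz":[0,0,0],"yaw":0},
    {"xyz":[0,0,0],"yaw":0},
    {"xyz":[0,0,0],"yaw":0},
  ],
)

```text
time: 13.75
tool_pos: [518.9, 294.0, 192.4]
ee_rot: [3.14, 0.002, 2.913]
contact_force: [-0.4, -1.1, 6.7]
width: 0.124
finger_force: 60.3
```

Run:
```python
from fit import *
px=(np.array([[458,463],[440,188],[355,190],[362,375],[270,377],[275,468]],float)+.5)/6-.5+[215,145]
v,e=fit("top",px,L,20,[530,-27,.06]);d=v[:2]-[561.6,26.1];c,s=np.cos(.0585),np.sin(.0585)
print(v,e,"fixture",c*d[0]+s*d[1],-s*d[0]+c*d[1])
```

```text
[ 5.29813015e+02 -2.59960676e+01  5.77167664e-02] 0.2929660075754793 fixture -34.778491423349834 -50.148471935843865
```

>>> arm_command(
  motion=[
    {"xyz":[0,0,0.022],"yaw":0},
    {"xyz":[0,0,0.03],"yaw":0},
    {"xyz":[0,0,0.035],"yaw":0},
    {"xyz":[0,0,0.025],"yaw":0},
    {"xyz":[0.0081,-0.0289,0],"yaw":0.0287},
    {"xyz":[0.0081,-0.0289,0],"yaw":0.0287},
    {"xyz":[0.0081,-0.0289,0],"yaw":0.0287},
    {"xyz":[0.0081,-0.0289,0],"yaw":0.0287},
    {"xyz":[0.0081,-0.0289,0],"yaw":0.0287},
    {"xyz":[0.0081,-0.0289,0],"yaw":0.0287},
    {"xyz":[0.0081,-0.0289,0],"yaw":0.0287},
    {"xyz":[0.0081,-0.0289,0],"yaw":0.0287},
    {"xyz":[0.0081,-0.0289,0],"yaw":0.0287},
    {"xyz":[0.0081,-0.0289,0],"yaw":0.0287},
    {"xyz":[0,0,0],"yaw":0},
    {"xyz":[0,0,0],"yaw":0},
    {"xyz":[0,0,0],"yaw":0},
  ],
)

```text
time: 15.45
tool_pos: [598.6, 6.3, 302.3]
ee_rot: [3.14, -0.001, -3.081]
contact_force: [-0.7, 1.0, -2.5]
width: 0.129
finger_force: 59.1
```

>>> arm_command(
  motion=[
    {"xyz":[0,-0.0005,-0.025],"yaw":0},
    {"xyz":[0,0,-0.025],"yaw":0},
    {"xyz":[0,0,-0.02],"yaw":0},
    {"xyz":[0,0,-0.01],"yaw":0},
    {"xyz":[0,0,0],"yaw":0},
    {"xyz":[0,0,0],"yaw":0},
  ],
)

```text
time: 16.05
tool_pos: [599.5, 5.0, 223.4]
ee_rot: [3.141, 0.001, -3.082]
contact_force: [0.6, 0.5, -2.3]
width: 0.123
finger_force: 59.1
```

Run:
```python
from h import *
s=robot.read_state();print(s["tool_pos"],s["ee_rot"])
crop("s2","side",140,260,220,370,5)
```

```text
[599.45825227   4.99660137 223.39298147] [ 3.14132157e+00  1.10585388e-03 -3.08154776e+00]
```

View pics/s2.png

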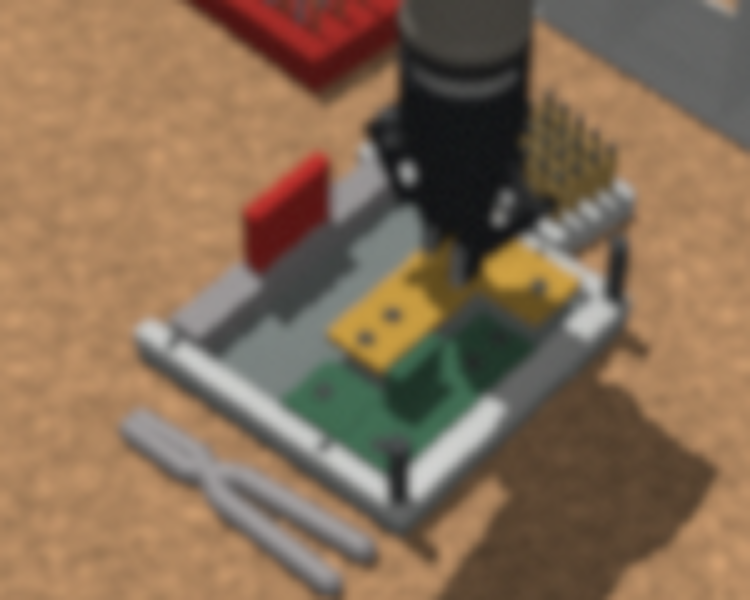

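Yellow hovers level over its place, with its foot toward the fence at the far end. I lower it.

>>> arm_command(
  motion=[
    {"xyz":[0,0,-0.01],"yaw":0},
    {"xyz":[0,0,-0.005],"yaw":0},
    {"xyz":[0,0,-0.002],"yaw":0},
    {"xyz":[0,0,-0.001],"yaw":0},
    {"xyz":[0,0,-0.001],"yaw":0},
    {"xyz":[0,0,0],"yaw":0},
  ],
)

```text
time: 16.7
tool_pos: [598.9, 4.3, 204.5]
ee_rot: [3.141, -0.001, -3.083]
contact_force: [-3.6, 0.1, 4.3]
width: 0.131
finger_force: 60.1
```

>>> arm_command(
  motion=[
    {"xyz":[-0.001,0,0],"yaw":0},
    {"xyz":[-0.001,0,0],"yaw":0},
    {"xyz":[-0.001,0,0],"yaw":0},
    {"xyz":[-0.001,0,0],"yaw":0},
    {"xyz":[0,0,0],"yaw":0},
    {"xyz":[0,0,0],"yaw":0},
  ],
)

```text
time: 17.3
tool_pos: [596.1, 4.4, 204.4]
ee_rot: [-3.141, 0.003, -3.082]
contact_force: [4.8, -0.5, 1.9]
width: 0.126
finger_force: 59.8
```

>>> arm_command(
  grip=50,
  motion=[
    {"xyz":[0.0005,0,0],"yaw":0},
    {"xyz":[0,0,0],"yaw":0},
    {"xyz":[0,0,0],"yaw":0},
    {"xyz":[0,0,0.02],"yaw":0},
    {"xyz":[0,0,0.03],"yaw":0},
    {"xyz":[0,0,0.035],"yaw":0},
    {"xyz":[-0.01,0.025,0],"yaw":0},
    {"xyz":[-0.01,0.025,0],"yaw":0},
    {"xyz":[-0.01,0.025,0],"yaw":0},
    {"xyz":[-0.01,0.025,0],"yaw":0},
    {"xyz":[0,0,0],"yaw":0},
    {"xyz":[0,0,0],"yaw":0},
    {"xyz":[0,0,0],"yaw":0},
  ],
)

```text
time: 18.6
tool_pos: [555.6, 103.1, 288.6]
ee_rot: [-3.141, -0.001, -3.084]
contact_force: [-0.8, 0.2, -0.2]
width: 0.498
finger_force: 0.0
```

Run:
```python
from h import *
s=robot.read_state();print(s["tool_pos"],s["ee_rot"])
crop("s3","side",140,260,220,370,5)
```

```text
[555.59888441 103.09412496 288.58412378] [-3.14071041e+00 -5.13978828e-04 -3.08414148e+00]
```

View pics/s3.png

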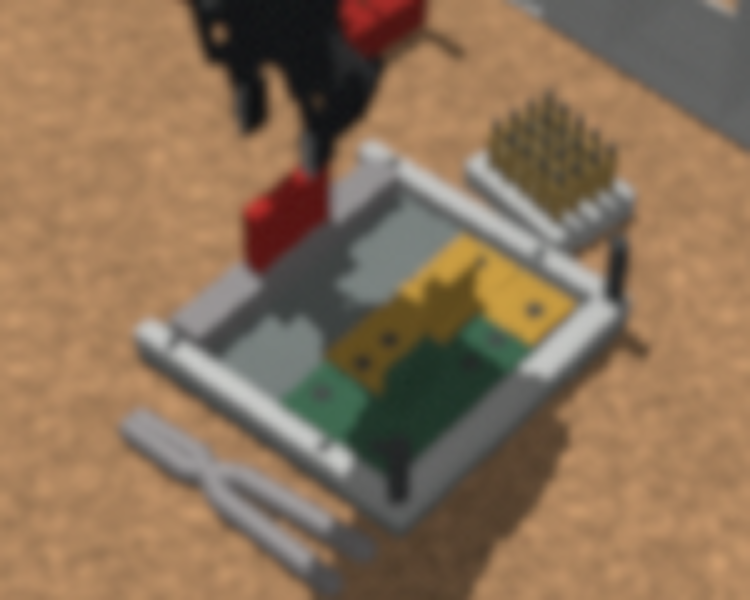

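Both plates lie flat and nested, in the gripper's shadow. Now I take the grip and close the jaw.

>>> arm_command(
  motion=[
    {"xyz":[0,0.0015,-0.02],"yaw":0},
    {"xyz":[0,0,-0.02],"yaw":0},
    {"xyz":[0,0,-0.018],"yaw":0},
    {"xyz":[0,0,0],"yaw":0},
    {"xyz":[0,0,0],"yaw":0},
  ],
)

```text
time: 19.15
tool_pos: [555.9, 104.9, 230.8]
ee_rot: [-3.141, -0.0, -3.084]
contact_force: [-0.3, 1.0, 0.7]
width: 0.502
finger_force: 0.0
```

>>> arm_command(
  grip=5,
  motion=[
    {"xyz":[0,0,0],"yaw":0},
    {"xyz":[0,0,0],"yaw":0},
    {"xyz":[0,0,0],"yaw":0},
    {"xyz":[0,0,0],"yaw":0},
    {"xyz":[0,0,0],"yaw":0},
  ],
)

```text
time: 19.65
tool_pos: [556.3, 104.4, 232.1]
ee_rot: [-3.14, 0.002, -3.084]
contact_force: [0.0, -3.9, 5.6]
width: 0.148
finger_force: 60.8
```

>>> arm_command(
  motion=[
    {"xyz":[0.0003,-0.005,0],"yaw":0},
    {"xyz":[0.0003,-0.005,0],"yaw":0},
    {"xyz":[0.0003,-0.005,0],"yaw":0},
    {"xyz":[0.0003,-0.005,0],"yaw":0},
    {"xyz":[0.0003,-0.005,0],"yaw":0},
    {"xyz":[0.0003,-0.005,0],"yaw":0},
    {"xyz":[0.0003,-0.005,0],"yaw":0},
    {"xyz":[0.0003,-0.005,0],"yaw":0},
    {"xyz":[0.0003,-0.005,0],"yaw":0},
    {"xyz":[0.0003,-0.003,0],"yaw":0},
    {"xyz":[0.0002,-0.003,0],"yaw":0},
    {"xyz":[0.0002,-0.002,0],"yaw":0},
    {"xyz":[0,-0.002,0],"yaw":0},
    {"xyz":[0,0,0],"yaw":0},
  ],
)

```text
time: 21.05
tool_pos: [559.4, 52.5, 232.1]
ee_rot: [3.139, 0.002, -3.082]
contact_force: [-1.6, 2.3, 6.8]
width: 0.151
finger_force: 61.0
```

>>> arm_command(
  motion=[
    {"xyz":[0.0003,-0.002,0],"yaw":0},
    {"xyz":[0,-0.002,0],"yaw":0},
    {"xyz":[0,-0.002,0],"yaw":0},
    {"xyz":[0,-0.001,0],"yaw":0},
    {"xyz":[0,-0.001,0],"yaw":0},
    {"xyz":[0,0,0],"yaw":0},
    {"xyz":[0,0,0],"yaw":0},
  ],
)

```text
time: 21.75
tool_pos: [559.7, 45.7, 232.1]
ee_rot: [3.137, 0.002, -3.081]
contact_force: [-2.1, 3.8, 6.1]
width: 0.151
finger_force: 61.0
```

>>> arm_command(
  motion=[
    {"xyz":[0,-0.001,0],"yaw":0},
    {"xyz":[0,-0.001,0],"yaw":0},
    {"xyz":[0,-0.001,0],"yaw":0},
    {"xyz":[0,-0.001,0],"yaw":0},
    {"xyz":[0,0,0],"yaw":0},
    {"xyz":[0,0,0],"yaw":0},
  ],
)

```text
time: 22.35
tool_pos: [559.8, 43.2, 232.1]
ee_rot: [3.135, 0.002, -3.08]
contact_force: [-1.6, 7.8, 7.0]
width: 0.154
finger_force: 60.9
```

>>> arm_command(
  motion=[
    {"xyz":[0,-0.002,0],"yaw":0},
    {"xyz":[0,-0.002,0],"yaw":0},
    {"xyz":[0,-0.001,0],"yaw":0},
    {"xyz":[0,0,0],"yaw":0},
    {"xyz":[0,0,0],"yaw":0},
  ],
)

```text
time: 22.85
tool_pos: [559.9, 42.3, 232.1]
ee_rot: [3.13, 0.002, -3.078]
contact_force: [-2.0, 15.8, 6.6]
width: 0.149
finger_force: 61.0
```

The force has reached 15.8 N with no further travel. Measured travel less the tool's tilt is about 60 mm, so the jaw is at its closed stop. I let go, rise and check.

>>> arm_command(
  grip=50,
  motion=[
    {"xyz":[0,0.003,0],"yaw":0},
    {"xyz":[0,0,0],"yaw":0},
    {"xyz":[0,0,0],"yaw":0},
    {"xyz":[0,0,0],"yaw":0},
    {"xyz":[0,0.002,0.03],"yaw":0},
    {"xyz":[0,0,0.03],"yaw":0},
    {"xyz":[0,0,0.04],"yaw":0},
    {"xyz":[-0.01,0.03,0.02],"yaw":0},
    {"xyz":[-0.01,0.035,0],"yaw":0},
    {"xyz":[-0.01,0.035,0],"yaw":0},
    {"xyz":[-0.01,0.035,0],"yaw":0},
    {"xyz":[0,0.035,0],"yaw":0},
    {"xyz":[0,0.035,0],"yaw":0},
    {"xyz":[0,0.035,0],"yaw":0},
    {"xyz":[0,0,0],"yaw":0},
    {"xyz":[0,0,0],"yaw":0},
  ],
)

```text
time: 24.45
tool_pos: [519.2, 279.1, 350.3]
ee_rot: [-3.141, -0.0, -3.081]
contact_force: [-0.1, -0.9, -0.7]
width: 0.5
finger_force: 0.0
```

Run:
```python
from h import *
i=eyes.snapshot("top"); crop("t3","top",145,245,215,315,5.8,i)
s=robot.read_state();print(s["tool_pos"],s["contact_force"],s["time"])
```

```text
[519.5426836  277.71743459 350.42679494] [ 0.18356019 -0.73781544 -0.50085578] 24.5
```

View pics/t3.png

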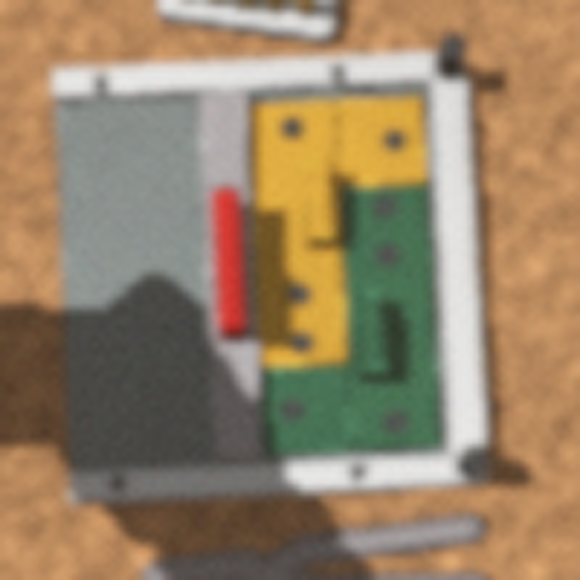

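The plates are nested into one rectangle against the fence, and the jaw bar is against them, with the grip's centre at (231,262). One numeric check of the jaw, then I hand in.

Run:
```python
from h import *
o=lambda p:(np.array(p,float)+.5)/5.8-.5+[215,145]
c,s=np.cos(.0585),np.sin(.0585)
for nm,p,z in(("fin",[[231,262]],86),("bar face",[[250,100],[262,400]],35)):
    d=toplane("top",o(p),z)[:,:2]-[561.6,26.1]; print(nm,-s*d[:,0]+c*d[:,1])
```

```text
fin [17.69521271]
bar face [4.88582624 5.8781753 ]
```

Closed stop means fin y 19 mm and face y 7 mm. The readings of 17.7, 4.9 and 5.9 mm agree within calibration, so the jaw is home.

```bash
python3 -c "
from bench import robot
print(robot.sign_off())"
```

```text
the job is handed in; nothing more can be done
None
```

The jaw was slid to its open stop, both plates laid flat and nested in the pocket with lugs up, and the jaw closed fully home; all was released and the job handed in at about 24.5 s of the 72 s.

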